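# Assemble the gel caster and hold its wedge tight

## Task

Get the gel casting stand ready for pouring: lower the open-ended gel tray onto the stand's two pegs, between the two sliding end gates, without dropping it. Then take the wedge out of its block and push it straight down behind the gate at the end where the gap is wide enough, not at the stop-block end, until both gates are pressed flush against the tray; leave the bottles standing where they are. Finish while still gripping the wedge and pressing it down, because the seal must be held during pouring.

Things in the scene. Friction and masses are not known exactly. Their poses are not given: they have to be found in the camera images.
- stand: Grey gel casting stand, fixed; base 86 (x) by 188 (y) mm. Origin: centre of underside, y along its length. Casting floor 12 mm above the origin, with two 6 mm round-tipped steel pegs, 8 mm high, at x = 0, y = +32 and -32 mm. Cheeks beside the gates: |y| 54.5 to 88.5, |x| 30 to 37 mm, 30 mm above the floor; between them (|y| < 54) the sides are open to fingers.
- tray: White trough open at both ends, 56 (x) by 100 (y) by 34 mm high, 0.22 kg, on the bench at left; walls 5 mm. Grip across its 56 mm width at mid-length. Origin: centre of underside. Two peg slots underneath at x = 0, y = +32 and -32 mm, 9 wide, 18 long, 9 mm deep (1.5 mm play sideways, 6 lengthwise); either way round. Seated, its origin is 12 mm above the stand's.
- gate_l: White upright gate at the stand's +y end, 56 (x) by 10 (y) by 36 mm high, a 5 mm tab on top, dark gasket to the tray. Origin: middle of its lower edge, 5 mm from each face, on the casting floor. Slides only along y (0.5 N friction, no tipping); starts 0 to 1 mm from its outer limit (stand y = +58.2 mm), travel 12 mm inwards. A tray set down centrally has 2 to 3 mm free at each end.
- gate_r: The same gate at the stand's -y end, mirrored: outer limit at stand y = -58.2 mm.
- stop_block: Thick grey block fixed across one end of the stand behind a gate, 58 (x) by 24.4 (y) by 36 mm high. Origin: centre of its underside, on the casting floor, 76.7 mm from the stand's centre. It leaves only 1 to 2.5 mm behind its gate, too narrow for the wedge. Which end it is at changes from run to run.
- end_plate: Thin grey plate fixed across the other end of the stand, 58 (x) by 8 (y) by 36 mm high. Origin: centre of its underside, on the casting floor, 76.7 mm from the stand's centre. The wedge belongs between its inner face (72.7 mm from the centre) and the gate: a gap of 9.5 to 10.5 mm at the start, about 16 mm when both gates are hard against the tray.
- wedge: White wedge, 0.05 kg, same on both sides, upright in its block. Origin: centre of the foot. Blade 44 mm wide (x), thickness (y) 5 mm at the foot, 20.3 mm at z = 36 mm; cap 46 by 22 mm to z = 40; grip 40 (x) by 14 (y) mm from z = 40 to 68, to be held across its 14 mm. In use its y lies along the stand's y; fully tight, the foot is about 10 mm above the casting floor.
- wedge_grip (a point): Centre of the wedge's grip, 56 mm above the foot.
- wedge_block: Low grey block fixed on the bench at right, 60 by 60 mm, 26 mm high, with a slot along its x in which the wedge stands, foot 6 mm above the bench. A small white comb (top 34 mm above the bench) is parked at y = +31.5 mm. Origin: on the bench under the middle of the slot.
- amber_bottle: Brown bottle, black cap, 57 mm diameter, 115 mm high, standing behind the stand; bystander. Origin: centre of underside.
- white_bottle: White bottle, 52 mm diameter, 98 mm high, behind the stand; bystander. Origin: centre of underside.
- amber_bottle_2: Brown bottle, red cap, 57 mm diameter, 115 mm high, on the robot's right, beyond the wedge block; bystander. Origin: centre of underside.
Mind the look-alikes: they are no part of the job. There is more than one size of the stand; the job needs the smaller.

How it is judged:
By the outcome, as a careful person would: the job done as asked, in the order asked, and still so for the second after the job is handed in, while the arm keeps its last pose, push and grip.
It also fails if it takes over 61 s, if anything falls off the work surface, if the arm or the gripper's body presses on something with over 40 N, if the wrist force passes 120 N, or if a joint passes its speed limit or range.

## Robot

A 7-joint arm with a two-finger parallel gripper is mounted at the origin on a cart in front of the work surface, level with it; the furniture and walls round the work are solid. World frame = base frame: x ahead of the robot, y to its left, z up, the work surface at z = 0. Lengths are in m, angles in rad, forces in N, time in s.
With the tool pointing down it reaches from about 0.35 to 0.775 m from the base axis. Payload 3.1 kg.
Tool frame: the origin (TCP) lies between the finger pads; the fingertips stand 14 mm ahead of it and the grasp point (between the pads) lies 5 mm behind it; z points along the fingers, y is the line along which they close (so a half turn about z gives the same grasp; the last joint's range is limited). The gripper opens to 85 mm and grips with 20 to 120 N. Pads are 22 mm wide; open, the fingers measure 114 mm over their backs; the gripper's body (76 mm by 85 mm) begins 54 mm behind the grasp point. The pads swing forward as they close: fully open they stand 13 mm farther back than shut.
Start: joints at [1.12, 0.311, 0.014, 1.512, -0.004, 1.319, -0.027], TCP at [0.219, -0.505, 0.215] pointing down, gripper open.
Joint ranges: [-2.7, 2.7], [-0.3, 1.91], [-1.27, 1.3], [0.12, 2.57], [-1.44, 4.58], [0.2, 2.03], [-3.05, 3.05]. Speed limits (rad/s): [2.79, 2.79, 3.14, 3.14, 3.14, 3.14, 3.14].

## Interface

Orientations are given as a unit quaternion [x, y, z, w].
In Python, from plant import telemetry, snapshot, camera_info, arm, models gives the robot as it stands.
- The arm moves only by the tool jog_arm, never from a script. Its argument "moves" is a list of rows, each a list of 7 numbers: the shift along the world's x, y, z scaled (see below), then the turn, a rotation vector about the world's x, y, z scaled (see below), then the closure, from 0 (fully open) to 1 (shut). In form: [[dx, dy, dz, wx, wy, wz, jaw], ...]. A call has exactly 5 rows; each row shifts and turns the commanded pose from where the row before left it; what a row does not reach is not made up. The controller multiplies each number of a shift by 0.5 m and each number of a turn by 8 degrees. A row lasts 1/8 s, in which the tool goes at most 62.5 mm and 10.7 degrees, less where a joint would pass 70% of its speed; a pose out of reach is approached as far as the arm can. A call with a number of a shift or a turn outside -1 to 1 is refused whole. A call with a gripper value outside its range is refused whole. The fingers move at their own pace and stop on an object; "grip_force" is the grip in N (left out, the last holds). Time passes only in rows, so rows that do not move let the fingers close, or fill a call up. It gives the time, the measured TCP pose, the force, the opening and the grip force at its end, in the units of the state.
- telemetry.sense(): the state, without advancing time (a new reading comes with each control period).
- snapshot(name): name is "scene" or "top" or "wrist"; returns the picture (480x640x3 uint8, red, green, blue); there is no depth.
- camera_info(name): a dict with "fx", "fy", "cx", "cy" (pixels), "R" (3x3) and "t" (3): a world point X has camera coordinates R X + t. Camera axes: x right, y down, z forward; pixel columns grow to the right and rows downward; lengths in m; the calibration is good to about 2 mm. A picture is of the moment at which its call begins: read the wrist's pose just before it. camera_info takes no time and is no camera call; for the wrist camera it gives the pose at the moment of the call.
- arm.sign_off(): hands the job in; it is judged then, once.
Trained networks look in the newest picture that a camera, given by its name, has taken for a name from the list of things; names that differ only in an ending like _2 or _b are one class to them, and where a whole thing is asked for, a point or a joint stands for the part that bears it (a point fixed in the world has none). Each returns a list of dicts, best first, with "conf" (0 to 1); they miss things now and then, are a little off and sometimes report something else, mostly with a low value. They report only what shows in the picture. A call takes as long as a camera call. They do not tell look-alikes from the thing itself.
- models.silhouettes(camera, label): "region" (480x640 bool, what is visible of it) and "point" ([row, column] in pixels, amid what is visible of it).
- models.tip_of(camera, label): "point" ([row, column] in pixels: a listed point, or the origin of a listed thing).
The state is a dict: "clock": time; "joints": joint angles; "joint_vel": joint speeds; "joint_efforts": joint torques, N m; "tcp_pos": TCP position; "tool_rot": TCP orientation; "contact_force": force on the tool from outside, world axes, zero at the start; "torque": the same for the moment, N m; "gripper_width": finger opening in m; "grasp_force": force on a finger pad.
Only numpy, scipy, OpenCV 4.12 (cv2) and the standard library are available. Lean on these libraries where they do the work, as an engineer would, in place of code of your own. Each camera call takes 0.05 s, during which the arm holds its last target. There are 200 camera calls.

## Working session

There is one attempt and no reset: what is moved stays moved. The work goes in short steps, Python scripts to look and compute and a tool call to move; the robot and the scene stay as the last step left them, time stands still between calls to the robot, and variables do not carry over. Pictures are saved under pics/ and viewed, at most 10 in all, crops included, and the job is handed in when it is done.

Besides the shell and the picture viewer there is one more tool, called after "Request:" by a JSON object that holds its "method" and its "body". jog_arm: Moves the arm, as the interface text tells. Its arguments: {"type":"object","properties":{"moves":{"type":"array","items":{"type":"array","items":{"type":"number","minimum":-1,"maximum":1}}},"grip_force":{"type":"number"}},"required":["moves"]}

```bash
mkdir -p pics; ls
cat > h.py <<'E'
import numpy as np, cv2
from plant import telemetry, snapshot, camera_info, arm, models
def save(cam,name):
    im=snapshot(cam); cv2.imwrite(f'pics/{name}.png',im[:,:,::-1]); return im
def ray(ci,px,z):
    "px=[row,col] -> world point at height z"
    R=np.array(ci['R']);t=np.array(ci['t']);C=-R.T@t
    d=R.T@np.array([(px[1]-ci['cx'])/ci['fx'],(px[0]-ci['cy'])/ci['fy'],1])
    return C+d*(z-C[2])/d[2]
def proj(ci,X):
    c=np.array(ci['R'])@np.array(X)+np.array(ci['t']); return [c[1]/c[2]*ci['fy']+ci['cy'],c[0]/c[2]*ci['fx']+ci['cx']]
E
python3 - <<'E'
from h import *
s=telemetry.sense(); print({k:np.round(v,3).tolist() for k,v in s.items()})
a=save('scene','s0'); b=save('top','t0')
for c in('scene','top'):
    ci=camera_info(c); print(c,ci['fx'],ci['cx'],ci['cy'],(-np.array(ci['R']).T@np.array(ci['t'])).round(3))
Z=dict(stand=0,tray=0,gate_l=.012,gate_r=.012,stop_block=.012,end_plate=.012,wedge=.006,wedge_grip=.062,wedge_block=0,amber_bottle=0,white_bottle=0)
for c in('top','scene'):
  ci=camera_info(c)
  for n,z in Z.items():
    print(c,n,[(round(d['conf'],2),np.round(d['point']).tolist(),ray(ci,d['point'],z).round(3).tolist()) for d in models.tip_of(c,n)])
E
```

```text
pics
{'clock': 0.0, 'joints': [1.12, 0.312, 0.014, 1.513, -0.004, 1.319, -0.027], 'joint_vel': [0.001, -0.0, -0.0, -0.001, -0.001, -0.0, -0.001], 'joint_efforts': [0.0, -37.991, 0.146, -23.059, 0.012, 0.014, -0.0], 'tcp_pos': [0.218, -0.504, 0.214], 'tool_rot': [0.979, 0.203, -0.0, -0.001], 'contact_force': [-1.036, -0.379, 0.602], 'torque': [0.052, -0.029, 0.039], 'grasp_force': 0.0, 'gripper_width': 0.085}
scene 445.2063696150889 327.3728793812833 232.41905815318876 [-0.117  0.792  0.848]
top 473.33675570913994 322.683733463113 240.8258032000541 [0.383 0.219 1.206]
top stand [(0.63, [263.0, 137.0], [0.462, 0.688, 0.0]), (0.59, [275.0, 366.0], [0.447, 0.104, 0.0])]
top tray [(0.62, [257.0, 254.0], [0.486, 0.391, 0.0]), (0.38, [276.0, 362.0], [0.444, 0.114, 0.0])]
top gate_l [(0.72, [277.0, 438.0], [0.446, -0.076, 0.012]), (0.61, [257.0, 254.0], [0.484, 0.389, 0.012]), (0.6, [258.0, 106.0], [0.472, 0.763, 0.012]), (0.54, [267.0, 167.0], [0.453, 0.608, 0.012]), (0.47, [275.0, 388.0], [0.447, 0.05, 0.012]), (0.39, [271.0, 343.0], [0.454, 0.164, 0.012])]
top gate_r [(0.72, [277.0, 438.0
[... 1374 characters left out ...]
.457, 0.607, 0.012]), (0.6, [389.0, 140.0], [0.463, 0.759, 0.012]), (0.4, [184.0, 427.0], [0.511, -0.225, 0.012])]
scene stop_block [(0.47, [231.0, 389.0], [0.444, 0.03, 0.012])]
scene end_plate [(0.76, [258.0, 346.0], [0.447, 0.195, 0.012]), (0.64, [218.0, 410.0], [0.441, -0.057, 0.012])]
scene wedge [(0.6, [217.0, 409.0], [0.45, -0.066, 0.006])]
scene wedge_grip [(0.68, [201.0, 409.0], [0.457, -0.061, 0.062])]
scene wedge_block [(0.68, [216.0, 411.0], [0.45, -0.077, 0.0])]
scene amber_bottle [(0.81, [184.0, 428.0], [0.518, -0.247, 0.0]), (0.62, [256.0, 283.0], [0.577, 0.305, 0.0])]
scene white_bottle [(0.88, [236.0, 309.0], [0.59, 0.202, 0.0]), (0.29, [179.0, 426.0], [0.538, -0.261, 0.0])]
```

View pics/t0.png

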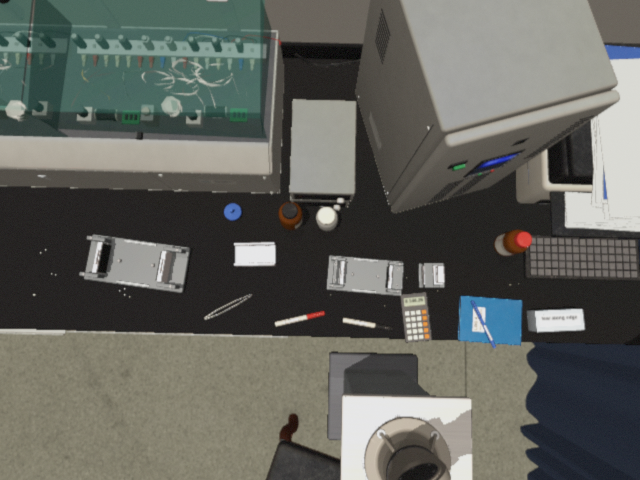

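Run:
```python
import cv2
im=cv2.imread('pics/t0.png'); cv2.imwrite('pics/t0c.png',cv2.resize(im[215:315,225:425],None,fx=4,fy=4,interpolation=2))
```

```text
(no output)
```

View pics/t0c.png

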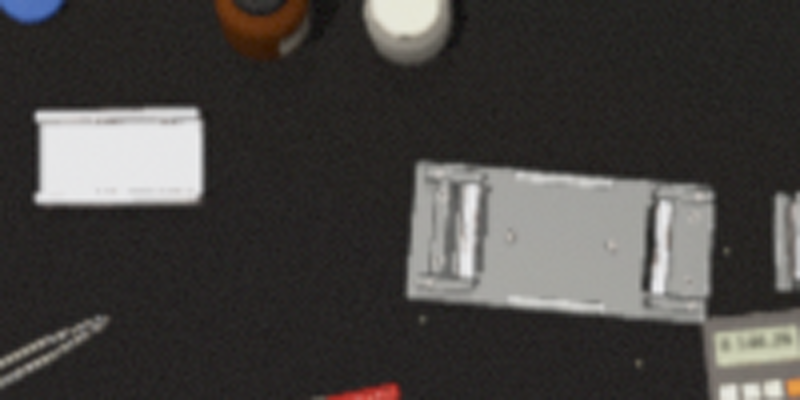

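The top view shows two candidates for the stand: (row 275, col 366), 74 px ≈ 188 mm long, and a larger one at (263,137), about 265 mm. The smaller one is right.

- **Tray:** the trough at (255,254), 40 px ≈ 100 mm. The look-alikes are the labelled white box at (320,556) and the white calculator and tool items.
- **Stand ends:** in the crop, the thick stop block is at the stand's right (-y) end, about col 396. The thin end plate is at the left (+y) end, about col 332.
- **Wedge:** in its block at (275,432).

I'll move above the stand first.

Request:
{"method": "jog_arm", "body": {"moves": [[0.04,0.11,0.02,0,0,1,0],[0.04,0.11,0.02,0,0,1,0],[0.04,0.11,0.02,0,0,1,0],[0.04,0.11,0.02,0,0,1,0],[0.04,0.11,0.02,0,0,1,0]]}}

```text
clock: 1.82
tcp_pos: [0.3192, -0.2279, 0.266]
tool_rot: [0.85, 0.528, 0.0, 0.001]
contact_force: [0.6, -0.7, 0.6]
gripper_width: 0.0854
grasp_force: 0.0
```

Request:
{"method": "jog_arm", "body": {"moves": [[0.04,0.11,0.02,0,0,1,0],[0.04,0.11,0.02,0,0,1,0],[0.04,0.11,0.02,0,0,1,0],[0.04,0.11,0.02,0,0,0.33,0],[0.04,0.11,0.02,0,0,0,0]]}}

```text
clock: 2.45
tcp_pos: [0.4191, 0.047, 0.3161]
tool_rot: [0.707, 0.707, 0.0, 0.001]
contact_force: [1.1, -0.0, -0.1]
gripper_width: 0.0852
grasp_force: 0.0
```

Run:
```python
from h import *
s=telemetry.sense(); print({k:np.round(v,3).tolist() for k,v in s.items() if k in('clock','joints','tcp_pos','tool_rot','contact_force')})
ci=camera_info('wrist'); R=np.array(ci['R']);print(R.round(3).tolist(),(-R.T@np.array(ci['t'])).round(3),ci['fx'])
save('wrist','w0')
Z=dict(stand=0,gate_l=.012,stop_block=.012,end_plate=.012,wedge=.006,wedge_grip=.062,wedge_block=0,tray=0)
for n,z in Z.items():
    print(n,[(round(d['conf'],2),np.round(d['point']).tolist(),ray(ci,d['point'],z).round(4).tolist()) for d in models.tip_of('wrist',n)])
```

```text
{'clock': 2.45, 'joints': [0.492, 0.034, -0.66, 1.606, 0.022, 1.508, -0.168], 'tcp_pos': [0.419, 0.047, 0.316], 'tool_rot': [0.707, 0.707, 0.0, 0.001], 'contact_force': [1.051, -0.005, -0.128]}
[[1.0, 0.001, 0.001], [0.0, -0.957, 0.29], [0.001, -0.29, -0.957]] [0.418 0.12  0.474] 365.9890552497971
stand [(0.71, [138.0, 344.0], [0.4465, 0.1087, 0.0]), (0.6, [285.0, 348.0], [0.4554, -0.0905, 0.0])]
gate_l [(0.9, [85.0, 350.0], [0.4522, 0.1692, 0.012]), (0.73, [190.0, 341.0], [0.4433, 0.0463, 0.012]), (0.65, [283.0, 344.0], [0.4495, -0.0821, 0.012]), (0.17, [200.0, 340.0], [0.4425, 0.033, 0.012]), (0.15, [272.0, 346.0], [0.4514, -0.0652, 0.012])]
stop_block [(0.72, [202.0, 340.0], [0.4423, 0.0299, 0.012])]
end_plate [(0.58, [67.0, 351.0], [0.4522, 0.1884, 0.012])]
wedge [(0.76, [270.0, 343.0], [0.4476, -0.066, 0.006])]
wedge_grip [(0.7, [287.0, 344.0], [0.4468, -0.0659, 0.062])]
wedge_block [(0.66, [271.0, 346.0], [0.4533, -0.0689, 0.0])]
tray [(0.42, [142.0, 342.0], [0.4448, 0.1045, 0.0])]
```

View pics/w0.png

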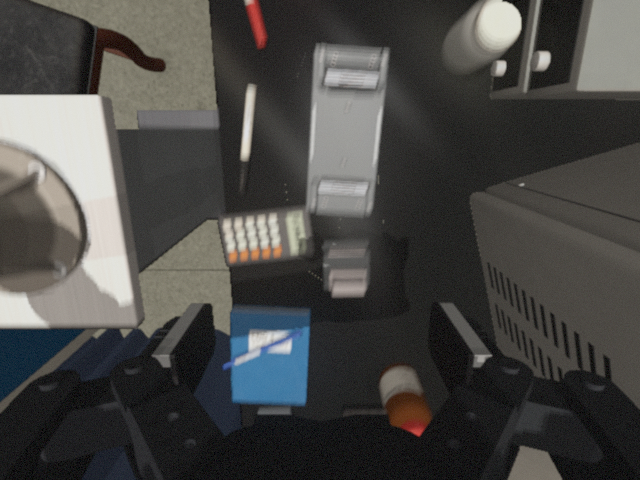

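The wrist view shows the small stand from about (50,350) to (215,342), with the wedge block below it at (270,346). The bottles are clear of it. Next I'll drop straight above the stand for a finer fit.

Request:
{"method": "jog_arm", "body": {"moves": [[0.019,0.041,-0.077,0,0,-0.15,0],[0.019,0.041,-0.077,0,0,-0.15,0],[0.019,0.041,-0.077,0,0,-0.16,0],[0,0,0,0,0,0,0],[0,0,0,0,0,0,0]]}}

```text
clock: 3.52
tcp_pos: [0.4477, 0.1056, 0.2008]
tool_rot: [0.73, 0.684, 0.0, 0.001]
contact_force: [0.4, 1.5, 0.4]
gripper_width: 0.0856
grasp_force: 0.0
```

```bash
cat >> h.py <<'E'
from scipy.optimize import least_squares
def fit(pairs,x0):
    "pairs: (ci, px, local xyz); world = [x,y,0]+Rz(yaw)*local -> x,y,yaw, residuals px"
    def f(p):
        c,s=np.cos(p[2]),np.sin(p[2]); o=[]
        for ci,px,l in pairs:
            q=proj(ci,[p[0]+c*l[0]-s*l[1],p[1]+s*l[0]+c*l[1],l[2]]); o+=[q[0]-px[0],q[1]-px[1]]
        return np.array(o)
    r=least_squares(f,x0,loss='soft_l1'); return r.x,f(r.x).reshape(-1,2)
def st():
    s=telemetry.sense(); print({k:np.round(v,4).tolist() for k,v in s.items() if k in('clock','tcp_pos','tool_rot','contact_force','torque','gripper_width','grasp_force')}); return s
E
python3 - <<'E'
from h import *
st(); ci=camera_info('wrist'); save('wrist','w1')
L=dict(stand=(0,0,0),stop_block=(0,-.0767,.012),end_plate=(0,.0767,.012),gate_l=(0,.0578,.012),gate_r=(0,-.0578,.012))
pairs=[]
for n,l in L.items():
    c,s=np.cos(-.065),np.sin(-.065)
    for d in models.tip_of('wrist',n):
        w=ray(ci,d['point'],l[2]); e=[.447-s*l[1],.108+c*l[1]]
        if np.hypot(*(w[:2]-e))<.015: pairs.append((ci,d['point'],l)); print(n,round(d['conf'],2),np.round(d['point'],1),w.round(4))
print(fit(pairs,[.447,.108,-.065]))
E
python3 -c "
import cv2
im=cv2.imread('pics/w1.png'); cv2.imwrite('pics/w1c.png',cv2.resize(im[60:340,200:460],None,fx=2.1,fy=2.1,interpolation=2))"
```

```text
{'clock': 3.525, 'tcp_pos': [0.4477, 0.1056, 0.2008], 'tool_rot': [0.7296, 0.6839, 0.0002, 0.0006], 'contact_force': [0.3744, 1.4594, 0.3959], 'torque': [-0.0612, 0.0293, 0.0416], 'grasp_force': 0.0, 'gripper_width': 0.0856}
stand 0.93 [205.7 320.1] [0.4457 0.1053 0.    ]
stop_block 0.65 [278.2 318.2] [0.439  0.0327 0.012 ]
end_plate 0.97 [120.6 317.9] [0.449  0.1857 0.012 ]
gate_l 0.56 [142.1 321.2] [0.4508 0.1668 0.012 ]
gate_r 0.86 [264.9 320.7] [0.4425 0.047  0.012 ]
(array([ 0.44563024,  0.10847852, -0.06638693]), array([[-3.10242032, -0.26144396],
       [ 0.58651996,  1.57656988],
       [ 0.68242173,  1.92305596],
       [ 0.84092778, -1.38333638],
       [-3.47067709, -0.91830728]]))
```

View pics/w1c.png

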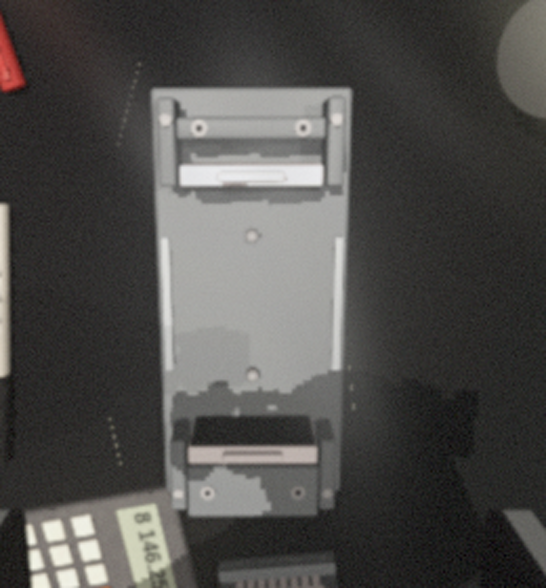

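The crop shows both pegs at about (236,252) and (375,252). The end plate is at the top (row 127), the thick stop block at the bottom (row 490), and both gates are near their outer limits. I'll refine using the pegs, then go on to the tray.

Run:
```python
from h import *
ci=camera_info('wrist'); im=cv2.imread('pics/w1.png',0)
f=lambda r,c:((r+.5)/2.1-.5+60,(c+.5)/2.1-.5+200)
A=ray(ci,f(236,252),.018);B=ray(ci,f(375,252.5),.018)
print(A.round(4),B.round(4),'len',np.linalg.norm(A-B),'mid',((A+B)/2).round(4),'yaw',-np.arctan2(A[0]-B[0],A[1]-B[1]))
# base corners z=.012? stand base top corners: left/right top
for p,z in(((89,152),.012),((89,351),.012),((236,157),.012),((236,348),.012),((163,251),.05),((490,252),.048),((127,251),.048)): print(p,ray(ci,f(*p),z).round(4))
g=cv2.resize(im[160:250,305:335],None,fx=1,fy=1)
print(im[168:178,315:326]);print(im[234:244,315:326])
```

```text
[0.4479 0.1411 0.018 ] [0.4439 0.0776 0.018 ] len 0.06367790173658784 mid [0.4459 0.1094 0.018 ] yaw -0.062119387726212415
(89, 152) [0.4096 0.2047 0.012 ]
(89, 351) [0.4937 0.1993 0.012 ]
(236, 157) [0.4055 0.1432 0.012 ]
(236, 348) [0.4906 0.1377 0.012 ]
(163, 251) [0.4496 0.1726 0.05  ]
(490, 252) [0.4409 0.0336 0.048 ]
(127, 251) [0.4505 0.1859 0.048 ]
[[170 167 167 163 157 160 161 164 169 168 173]
 [170 165 157 151 149 148 147 153 167 169 168]
 [166 160 152 161 172 171 158 152 161 165 169]
 [166 164 161 181 187 189 176 156 147 151 167]
 [167 160 168 187 196 196 183 162 141 150 165]
 [167 163 162 182 191 191 180 161 155 161 167]
 [167 160 157 170 174 174 162 158 162 167 168]
 [167 163 157 158 160 162 156 162 169 167 169]
 [168 169 166 163 164 164 164 167 167 167 170]
 [169 169 169 168 169 166 165 169 168 169 168]]
[[155 152 152 144 136 138 144 156 164 165 164]
 [154 151 140 129 117 111 118 137 154 162 164]
 [155 149 133 123 138 140 136 122 136 156 165]
 [152 145 137 150 167 169 162 138 129 153 164]
 [153 147 145 170 185 189 179 157 132 151 161]
 [151 149 151 174 188 192 181 165 139 152 158]
 [152 150 149 165 179 180 171 160 153 157 162]
 [150 154 153 155 161 163 159 157 159 164 164]
 [154 160 159 159 157 160 159 160 158 160 163]
 [159 160 161 163 160 161 163 163 155 160 160]]
```

Request:
{"method": "jog_arm", "body": {"moves": [[0.015,0.105,0,0,0,0,0],[0.015,0.115,0,0,0,0,0],[0.015,0.115,0,0,0,0,0],[0.018,0.115,0,0,0,0,0],[0.018,0.115,0,0,0,0,0]]}}

```text
clock: 4.45
tcp_pos: [0.4887, 0.3906, 0.2002]
tool_rot: [0.73, 0.684, 0.0, 0.0]
contact_force: [0.6, -0.5, -0.4]
gripper_width: 0.0853
grasp_force: 0.0
```

Request:
{"method": "jog_arm", "body": {"moves": [[0,0,0,0,0,0,0],[0,0,0,0,0,0,0],[0,0,0,0,0,0,0],[0,0,0,0,0,0,0],[0,0,0,0,0,0,0]]}}

```text
clock: 5.08
tcp_pos: [0.4882, 0.3883, 0.2003]
tool_rot: [0.73, 0.684, 0.0, 0.0]
contact_force: [-1.3, 0.3, -0.6]
gripper_width: 0.0855
grasp_force: 0.0
```

Run:
```python
from h import *
st(); ci=camera_info('wrist'); save('wrist','w2')
for d in models.tip_of('wrist','tray'): print(round(d['conf'],2),np.round(d['point'],1),ray(ci,d['point'],0).round(4))
for d in models.silhouettes('wrist','tray'):
    m=d['region'].astype('uint8'); c=max(cv2.findContours(m,0,2)[0],key=cv2.contourArea)
    b=cv2.boxPoints(cv2.minAreaRect(c)); print(d['conf'],m.sum(),[(p.round(1).tolist(),ray(ci,p[::-1],.034).round(4).tolist()) for p in b])
im=cv2.imread('pics/w2.png'); cv2.imwrite('pics/w2c.png',cv2.resize(im[110:310,220:420],None,fx=2.8,fy=2.8,interpolation=2))
```

```text
{'clock': 5.075, 'tcp_pos': [0.4882, 0.3883, 0.2003], 'tool_rot': [0.7296, 0.6839, 0.0002, 0.0003], 'contact_force': [-1.2881, 0.2796, -0.5862], 'torque': [0.0253, -0.0161, 0.0018], 'grasp_force': 0.0, 'gripper_width': 0.0855}
0.95 [206.8 327.8] [0.4936 0.3866 0.    ]
0.64 6501 [([287.5, 157.6999969482422], [0.4612, 0.4392, 0.034]), ([351.6000061035156, 151.89999389648438], [0.5169, 0.4405, 0.034]), ([361.6000061035156, 261.79998779296875], [0.5221, 0.3389, 0.034]), ([297.5, 267.6000061035156], [0.4613, 0.337, 0.034])]
```

View pics/w2c.png

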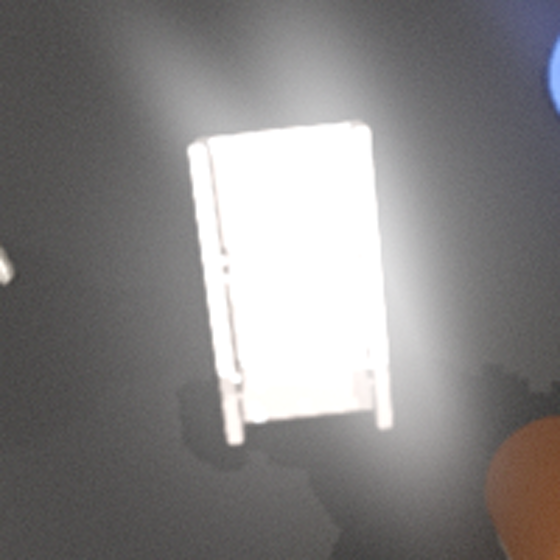

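Run:
```python
from h import *
ci=camera_info('wrist'); f=lambda r,c:((r+.5)/2.8-.5+110,(c+.5)/2.8-.5+220)
h=.034
L=[((138,189),(-.028,.05,h)),((443,227),(-.028,-.05,h)),((429,392),(.028,-.05,h)),((123,371),(.028,.05,h))]
for p,l in L: print(ray(ci,f(*p),h).round(4))
print(fit([(ci,f(*p),l) for p,l in L],[.49,.388,.03]))
print(f(0,0),proj(ci,[.49,.388,.034]))
```

```text
[0.4603 0.4388 0.034 ]
[0.464  0.3372 0.034 ]
[0.5199 0.3387 0.034 ]
[0.5168 0.4397 0.034 ]
(array([0.49021682, 0.38868723, 0.03150019]), array([[ 1.13095246,  0.50558036],
       [-0.56342405, -0.22251261],
       [-0.84729211, -0.11483842],
       [ 0.19872898, -0.14777945]]))
(109.67857142857143, 219.67857142857142) [np.float64(213.92035182858663), np.float64(324.908019403488)]
```

Request:
{"method": "jog_arm", "body": {"moves": [[0.004,0.001,-0.1,0,0,0.35,0],[0,0,-0.1,0,0,0.34,0],[0,0,-0.1,0,0,0,0],[0,0,-0.05,0,0,0,0],[0,0,-0.01,0,0,0,0]]}}

```text
clock: 5.85
tcp_pos: [0.4885, 0.3884, 0.0177]
tool_rot: [0.695, 0.719, -0.002, -0.0]
contact_force: [0.3, 0.4, 0.4]
gripper_width: 0.0856
grasp_force: 0.0
```

Request:
{"method": "jog_arm", "body": {"moves": [[0,0,0,0,0,0,0.3],[0,0,0,0,0,0,0.3],[0,0,0,0,0,0,1],[0,0,0,0,0,0,1],[0,0,0,0,0,0,1]], "grip_force": 40}}

```text
clock: 6.48
tcp_pos: [0.4898, 0.3899, 0.0202]
tool_rot: [0.695, 0.719, 0.0, 0.0]
contact_force: [-0.0, -0.0, -0.1]
gripper_width: 0.0053
grasp_force: 0.0
```

Run:
```python
from h import *
st()
```

```text
{'clock': 6.475, 'tcp_pos': [0.4898, 0.3899, 0.0202], 'tool_rot': [0.6953, 0.7188, 0.0002, 0.0001], 'contact_force': [-0.0401, -0.0282, -0.0906], 'torque': [-0.073, -0.0287, -0.0408], 'grasp_force': 0.0, 'gripper_width': 0.0053}
```

Run:
```python
from h import *
st(); ci=camera_info('wrist'); a=save('wrist','w3'); b=save('top','t3')
out=np.hstack([cv2.resize(a,(400,300)),cv2.resize(b[200:320,200:360],(400,300))]); cv2.imwrite('pics/m3.png',out[:,:,::-1])
for d in models.tip_of('top','tray'): print(round(d['conf'],2),np.round(d['point'],1),ray(camera_info('top'),d['point'],0).round(4))
```

```text
{'clock': 6.475, 'tcp_pos': [0.4898, 0.3899, 0.0202], 'tool_rot': [0.6953, 0.7188, 0.0002, 0.0001], 'contact_force': [-0.0401, -0.0282, -0.0906], 'torque': [-0.073, -0.0287, -0.0408], 'grasp_force': 0.0, 'gripper_width': 0.0053}
0.17 [278.9 394.7] [0.4384 0.0315 0.    ]
```

View pics/m3.png

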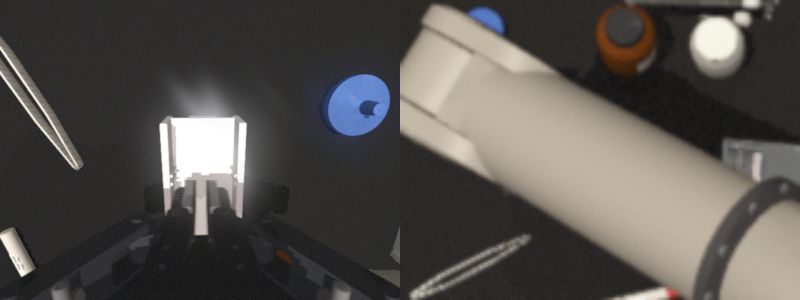

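Run:
```python
from h import *
ci=camera_info('wrist'); R=np.array(ci['R']);print((-R.T@np.array(ci['t'])).round(4))
for p in ((189,261),(189,390),(340,264),(340,388)): print(p,ray(ci,p,.034).round(4))
for l in((-.028,.05),(.028,.05),(-.028,-.05),(.028,-.05)):
    for h in(0,.034):
        c,s=np.cos(.0315),np.sin(.0315); print(l,h,np.round(proj(ci,[.4902+c*l[0]-s*l[1],.3887+s*l[0]+c*l[1],h])))
print('tcp',proj(ci,[.4898,.3899,.0202]),'tip',proj(ci,[.4898,.3899,.0062]))
im=cv2.imread('pics/w3.png'); cv2.imwrite('pics/w3c.png',cv2.resize(im[170:400,210:440],None,fx=2.6,fy=2.6,interpolation=2))
```

```text
[0.4863 0.4626 0.178 ]
(189, 261) [0.4632 0.4392 0.034 ]
(189, 390) [0.514  0.4408 0.034 ]
(340, 264) [0.4635 0.3713 0.034 ]
(340, 388) [0.5191 0.3731 0.034 ]
(-0.028, 0.05) 0 [181. 267.]
(-0.028, 0.05) 0.034 [192. 255.]
(0.028, 0.05) 0 [181. 382.]
(0.028, 0.05) 0.034 [192. 396.]
(-0.028, -0.05) 0 [359. 274.]
(-0.028, -0.05) 0.034 [402. 265.]
(0.028, -0.05) 0 [359. 374.]
(0.028, -0.05) 0.034 [402. 383.]
tcp [np.float64(290.67600532213083), np.float64(323.86499570732184)] tip [np.float64(279.0040193352115), np.float64(323.69600417735916)]
```

View pics/w3c.png

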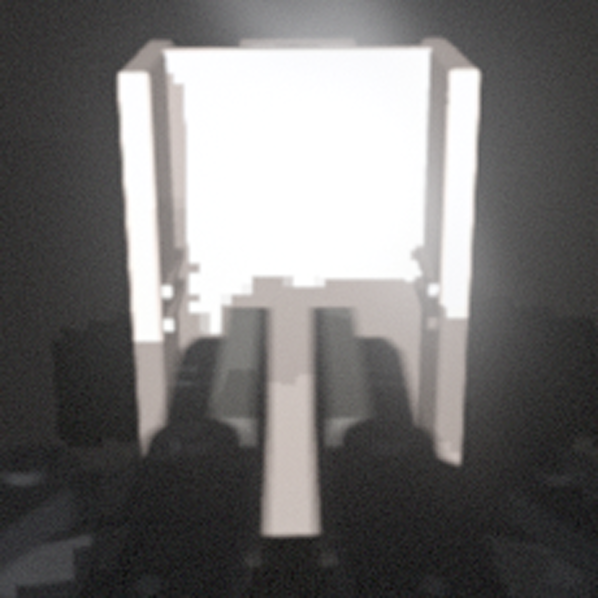

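Request:
{"method": "jog_arm", "body": {"moves": [[0,0,0,0,0,0,0],[0,0,0,0,0,0,0],[0,0,0,0,0,0,0],[0,0,0,0,0,0,0],[0,0,0,0,0,0,0]]}}

```text
clock: 7.25
tcp_pos: [0.4897, 0.3898, 0.0199]
tool_rot: [0.695, 0.719, 0.0, 0.0]
contact_force: [-0.2, -0.6, 0.3]
gripper_width: 0.0851
grasp_force: 0.0
```

Run:
```python
from h import *
s=st(); print(s['joints'])
ci=camera_info('wrist'); im=save('wrist','w4')
cv2.imwrite('pics/w4c.png',cv2.resize(im[150:480,130:530],(800,660))[:600,:,::-1])
```

```text
{'clock': 7.25, 'tcp_pos': [0.4897, 0.3898, 0.0199], 'tool_rot': [0.6952, 0.7188, 0.0, 0.0], 'contact_force': [-0.2384, -0.6097, 0.2772], 'torque': [0.0089, 0.0625, -0.0258], 'grasp_force': 0.0, 'gripper_width': 0.0851}
[-0.26377217  0.73760787 -0.6890773   1.51200129  0.50736156  1.07612089
 -1.03599874]
```

View pics/w4c.png

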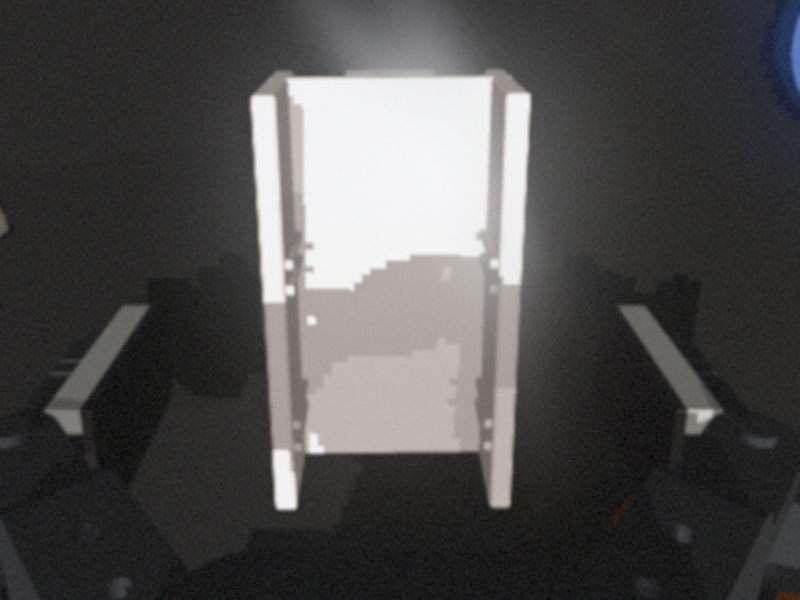

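The picture shows the tray undisturbed and both fingers open outside it. The fingertips are at about (302,205) and (302,440). Judging by their spacing, they're about 38 mm higher than the nominal TCP implies, which explains why they closed above the walls. I'll go down in small steps and watch the force.

Request:
{"method": "jog_arm", "body": {"moves": [[0,0,-0.02,0,0,0,0],[0,0,-0.008,0,0,0,0],[0,0,-0.004,0,0,0,0],[0,0,-0.004,0,0,0,0],[0,0,-0.004,0,0,0,0]]}}

```text
clock: 7.92
tcp_pos: [0.4897, 0.3899, -0.0001]
tool_rot: [0.695, 0.719, 0.0, -0.0]
contact_force: [0.7, 0.4, 0.1]
gripper_width: 0.0853
grasp_force: 0.0
```

Request:
{"method": "jog_arm", "body": {"moves": [[0,0,-0.004,0,0,0,0],[0,0,-0.004,0,0,0,0],[0,0,-0.004,0,0,0,0],[0,0,-0.004,0,0,0,0],[0,0,-0.004,0,0,0,0]]}}

```text
clock: 8.55
tcp_pos: [0.4897, 0.3898, -0.0102]
tool_rot: [0.695, 0.719, -0.0, 0.0]
contact_force: [-0.2, -0.0, 0.6]
gripper_width: 0.0855
grasp_force: 0.0
```

Run:
```python
from h import *
s=st(); ci=camera_info('wrist'); R=np.array(ci['R']); print((-R.T@np.array(ci['t'])).round(4))
im=save('wrist','w5')
for d in models.tip_of('wrist','tray'): print(round(d['conf'],2),np.round(d['point'],1),ray(ci,d['point'],0).round(4))
```

```text
{'clock': 8.55, 'tcp_pos': [0.4897, 0.3898, -0.0102], 'tool_rot': [0.6953, 0.7188, -0.0, 0.0], 'contact_force': [-0.2152, -0.0038, 0.5541], 'torque': [0.0023, 0.0264, 0.0203], 'grasp_force': 0.0, 'gripper_width': 0.0855}
[0.4863 0.4626 0.1479]
0.65 [304.2 328.4] [0.4918 0.388  0.    ]
```

Request:
{"method": "jog_arm", "body": {"moves": [[0,0,-0.006,0,0,0,0],[0,0,-0.006,0,0,0,0],[0,0,-0.006,0,0,0,0],[0,0,-0.004,0,0,0,0.2],[0,0,0,0,0,0,0.25]]}}

```text
clock: 9.28
tcp_pos: [0.4895, 0.3897, -0.0214]
tool_rot: [0.695, 0.719, -0.0, -0.0]
contact_force: [-0.3, -0.0, 0.5]
gripper_width: 0.064
grasp_force: 0.0
```

Request:
{"method": "jog_arm", "body": {"moves": [[0,0,0,0,0,0,0.4],[0,0,0,0,0,0,0.5],[0,0,0,0,0,0,0.6],[0,0,0,0,0,0,0.6],[0,0,0,0,0,0,0.6]], "grip_force": 40}}

```text
clock: 9.9
tcp_pos: [0.4904, 0.3907, -0.0197]
tool_rot: [0.695, 0.719, 0.001, 0.0]
contact_force: [0.2, -1.0, 4.9]
gripper_width: 0.0555
grasp_force: 46.6
```

Request:
{"method": "jog_arm", "body": {"moves": [[0,0,0,0,0,0,0.25],[0,0,0.007,0,0,0,0.25],[0,0,0.007,0,0,0,0.6],[0,0,0,0,0,0,0.6],[0,0,0,0,0,0,0.6]], "grip_force": 45}}

```text
clock: 10.52
tcp_pos: [0.4894, 0.3894, -0.0146]
tool_rot: [0.695, 0.719, -0.001, 0.0]
contact_force: [0.2, 0.9, -1.8]
gripper_width: 0.0548
grasp_force: 50.4
```

Run:
```python
from h import *
s=st(); im=save('scene','s6')
ci=camera_info('scene'); p=proj(ci,[.49,.39,.03]); print(p); r,c=int(p[0]),int(p[1])
cv2.imwrite('pics/s6c.png',cv2.resize(im[max(0,r-60):r+60,c-80:c+80],(800,600),interpolation=2)[:,:,::-1])
```

```text
{'clock': 10.525, 'tcp_pos': [0.4894, 0.3894, -0.0146], 'tool_rot': [0.6952, 0.7188, -0.0005, 0.0], 'contact_force': [0.1971, 0.852, -1.7647], 'torque': [-0.039, -0.0611, -0.0204], 'grasp_force': 50.3738, 'gripper_width': 0.0548}
[np.float64(282.42729660131954), np.float64(276.9827742476579)]
```

View pics/s6c.png

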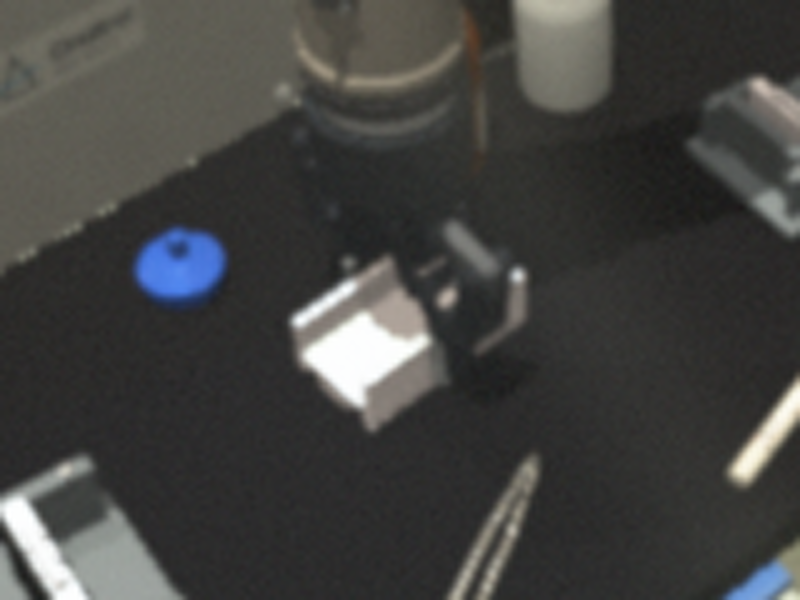

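The scene crop shows the tray clasped at mid-length by both fingers at about (300,450), still level on the bench. I'll lift it and carry it over.

Request:
{"method": "jog_arm", "body": {"moves": [[-0.01,0,0.06,0,0,0,0.6],[-0.02,0,0.1,0,0,0,0.6],[-0.02,-0.09,0.04,0,0,-0.2,0.6],[-0.02,-0.11,0,0,0,-0.24,0.6],[-0.018,-0.11,0,0,0,-0.24,0.6]]}}

```text
clock: 11.2
tcp_pos: [0.4453, 0.2333, 0.0861]
tool_rot: [0.729, 0.685, 0.0, 0.0]
contact_force: [1.2, -0.7, -2.3]
gripper_width: 0.0551
grasp_force: 50.7
```

Request:
{"method": "jog_arm", "body": {"moves": [[0,-0.11,0,0,0,0,0.6],[0,-0.08,0,0,0,0,0.6],[0,-0.04,0,0,0,0,0.6],[0,-0.02,0,0,0,0,0.6],[0,0,0,0,0,0,0.6]]}}

```text
clock: 11.82
tcp_pos: [0.4457, 0.1098, 0.0859]
tool_rot: [0.729, 0.685, 0.0, 0.0]
contact_force: [0.3, 0.9, -2.2]
gripper_width: 0.0555
grasp_force: 50.6
```

Run:
```python
from h import *
s=st(); q=s['tool_rot']; print('toolyaw',np.degrees(np.arctan2(q[1]**2-q[0]**2,2*q[0]*q[1])))
ci=camera_info('wrist'); R=np.array(ci['R']); print((-R.T@np.array(ci['t'])).round(4))
im=save('wrist','w7')
h=s['tcp_pos'][2]+.0146+.034
for d in models.silhouettes('wrist','tray'):
    m=d['region'].astype('uint8'); c=max(cv2.findContours(m,0,2)[0],key=cv2.contourArea); b=cv2.boundingRect(c); print(d['conf'],m.sum(),b, ray(ci,d['point'],h))
for n,z in(('end_plate',.012),('gate_l',.012),('stand',0)):
  print(n,[(round(d['conf'],2),np.round(d['point'],1),ray(ci,d['point'],z).round(4)) for d in models.tip_of('wrist',n)])
```

```text
{'clock': 11.825, 'tcp_pos': [0.4457, 0.1098, 0.0859], 'tool_rot': [0.7288, 0.6847, 0.0001, 0.0], 'contact_force': [0.3386, 0.8577, -2.2489], 'torque': [-0.0185, -0.0103, 0.058], 'grasp_force': 50.6429, 'gripper_width': 0.0555}
toolyaw -3.5689571716385147
[0.4493 0.1824 0.244 ]
0.88 36853 (230, 194, 182, 232) [0.44622435 0.12807147 0.13452396]
0.39 1794 (267, 116, 113, 16) [0.44949794 0.18440982 0.13452396]
end_plate [(0.72, array([310.2, 323.1]), array([0.4428, 0.0607, 0.012 ])), (0.58, array([122.8, 323.1]), array([0.4505, 0.1861, 0.012 ]))]
gate_l [(0.65, array([153.1, 325.1]), array([0.4506, 0.1682, 0.012 ]))]
stand []
```

Run:
```python
from h import *
s=telemetry.sense(); ci=camera_info('wrist'); snapshot('wrist')
h=s['tcp_pos'][2]+.0146+.034
m=max(models.silhouettes('wrist','tray'),key=lambda d:d['conf'])['region']
for c in(236,240,245,250,300,320,340,395,400,405): print(c,np.where(m[:,c])[0][:1],end=' ')
for r in(200,210,230,250): w=np.where(m[r])[0]; print('\nrow',r,w.min(),w.max(),end='')
a=-.062; c,sn=np.cos(a),np.sin(a); x0,y0=s['tcp_pos'][:2]
print()
for l in((-.028,.05),(.028,.05),(-.028,.03),(.028,.03)):
  for z in(h,h-.034):
    print(l,round(z,3),np.round(proj(ci,[x0+c*l[0]-sn*l[1],y0-.0007+sn*l[0]+c*l[1],z]),1))
im=cv2.imread('pics/w7.png',0); print(im[105:200,325].tolist())
for y,z in((.0532,.048),(.0632,.048),(.0727,.048),(.0807,.048),(.094,.012)): print(y,np.round(proj(ci,[.4459-sn*y,.1094+c*y,z]),1))
```

```text
236 [209] 240 [205] 245 [200] 250 [196] 300 [195] 320 [195] 340 [195] 395 [197] 400 [202] 405 [207] 
row 200 245 398
row 210 235 408
row 230 231 411
row 250 232 409
(-0.028, 0.05) 0.135 [209.1 233.2]
(-0.028, 0.05) 0.101 [191.1 253.1]
(0.028, 0.05) 0.135 [209.6 416.8]
(0.028, 0.05) 0.101 [191.5 395.3]
(-0.028, 0.03) 0.135 [270.3 237.4]
(-0.028, 0.03) 0.101 [239.7 255.6]
(0.028, 0.03) 0.135 [270.7 411.9]
(0.028, 0.03) 0.101 [240.  392.3]
[148, 149, 146, 147, 146, 147, 149, 145, 149, 144, 131, 125, 136, 143, 150, 151, 153, 149, 151, 145, 149, 146, 147, 141, 137, 123, 106, 101, 99, 102, 101, 107, 108, 108, 110, 115, 131, 145, 151, 153, 150, 149, 145, 131, 127, 142, 182, 202, 207, 207, 200, 187, 188, 203, 207, 208, 208, 203, 185, 180, 186, 163, 122, 101, 107, 114, 117, 119, 122, 140, 152, 154, 156, 155, 157, 155, 155, 158, 158, 156, 157, 157, 156, 159, 159, 158, 157, 154, 146, 140, 141, 138, 142, 142, 150]
0.0532 [171.3 324.3]
0.0632 [151.9 324.4]
0.0727 [133.  324.5]
0.0807 [116.6 324.5]
0.094 [ 94.9 324.2]
```

Request:
{"method": "jog_arm", "body": {"moves": [[0,0,-0.03,0,0,0,0.6],[0,0,-0.03,0,0,0,0.6],[0,0,-0.016,0,0,0,0.6],[0,0,0,0,0,0,0.6],[0,0,0,0,0,0,0.6]]}}

```text
clock: 12.8
tcp_pos: [0.446, 0.11, 0.0481]
tool_rot: [0.729, 0.685, 0.0, 0.0]
contact_force: [-0.3, 0.1, -2.3]
gripper_width: 0.0557
grasp_force: 50.6
```

Run:
```python
from h import *
s=st(); ci=camera_info('wrist'); im=save('wrist','w8')
h=s['tcp_pos'][2]+.0146+.034; print('tray top',h)
m=max(models.silhouettes('wrist','tray'),key=lambda d:d['conf'])['region']
print('tray top rows',[(c,int(np.where(m[:,c])[0][0])) for c in range(232,412,6) if m[:,c].any()])
for r in(195,205,215,225,235,245): w=np.where(m[r])[0]; print('row',r,(w.min(),w.max()) if len(w) else None)
for n in('gate_l','end_plate'):
  for d in models.silhouettes('wrist',n):
    g=d['region'];
    if g.sum()>50:
      c=max(cv2.findContours(g.astype('uint8'),0,2)[0],key=cv2.contourArea); print(n,round(d['conf'],2),g.sum(),cv2.minAreaRect(c),cv2.boundingRect(c))
a=-.062; c,sn=np.cos(a),np.sin(a)
for l in((-.028,.0532),(.028,.0532),(-.028,.0632),(.028,.0632)): print(l,np.round(proj(ci,[.4459+c*l[0]-sn*l[1],.1094+sn*l[0]+c*l[1],.048]),1))
x0,y0=s['tcp_pos'][:2]
for l in((-.028,.05),(.028,.05),(-.028,.03),(.028,.03)):
    print(l,np.round(proj(ci,[x0+c*l[0]-sn*l[1],y0-.0007+sn*l[0]+c*l[1],h]),1))
c=im[90:290,200:440]; cv2.imwrite('pics/w8c.png',cv2.resize(c,None,fx=3,fy=3,interpolation=2)[:,:,::-1])
```

```text
{'clock': 12.8, 'tcp_pos': [0.446, 0.11, 0.0481], 'tool_rot': [0.7285, 0.685, 0.0003, 0.0001], 'contact_force': [-0.2993, 0.1201, -2.3106], 'torque': [0.0013, -0.0021, -0.0444], 'grasp_force': 50.6438, 'gripper_width': 0.0557}
tray top 0.09666936316916348
tray top rows [(232, 213), (238, 207), (244, 201), (250, 197), (256, 195), (262, 199), (268, 199), (274, 199), (280, 199), (286, 199), (292, 199), (298, 196), (304, 196), (310, 195), (316, 195), (322, 195), (328, 195), (334, 195), (340, 195), (346, 194), (352, 199), (358, 199), (364, 200), (370, 199), (376, 199), (382, 195), (388, 195), (394, 198), (400, 204), (406, 210)]
row 195 (np.int64(253), np.int64(390))
row 205 (np.int64(240), np.int64(401))
row 215 (np.int64(230), np.int64(411))
row 225 (np.int64(230), np.int64(411))
row 235 (np.int64(232), np.int64(410))
row 245 (np.int64(232), np.int64(409))
gate_l 0.6 3737 ((323.0, 166.0), (30.0, 132.0), 90.0) (257, 151, 133, 31)
end_plate 0.68 15440 ((322.5, 145.0), (114.0, 173.0), 90.0) (236, 88, 174, 115)
end_plate 0.64 2720 ((322.5, 123.5), (19.0, 139.0), 90.0) (253, 114, 140, 20)
(-0.028, 0.0532) [178.2 258.4]
(0.028, 0.0532) [178.2 388.7]
(-0.028, 0.0632) [154.3 257.2]
(0.028, 0.0632) [154.3 390. ]
(-0.028, 0.05) [209.4 232.9]
(0.028, 0.05) [209.4 416.5]
(-0.028, 0.03) [270.5 237.2]
(0.028, 0.03) [270.6 411.8]
```

View pics/w8c.png

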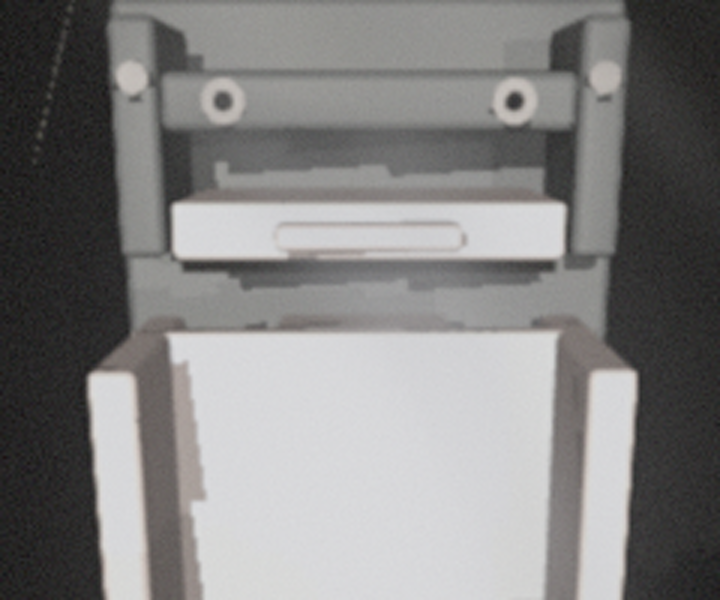

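The crop shows the gate top centred at about col 368 (pixel 322.8) and the tray centred at about col 362 (pixel 320.8), square to each other. Allowing for depth, the tray needs about 0.9 mm in +x and in +y. I'll correct that and lower to just above the pegs.

Request:
{"method": "jog_arm", "body": {"moves": [[0.002,0.002,-0.02,0,0,0,0.6],[0,0,-0.03,0,0,0,0.6],[0,0,-0.016,0,0,0,0.6],[0,0,-0.006,0,0,0,0.6],[0,0,0,0,0,0,0.6]]}}

```text
clock: 13.62
tcp_pos: [0.4465, 0.1109, 0.0116]
tool_rot: [0.728, 0.685, -0.0, -0.0]
contact_force: [0.5, -0.4, -2.4]
gripper_width: 0.0554
grasp_force: 50.6
```

Run:
```python
from h import *
s=st(); ci=camera_info('wrist'); im=save('wrist','w9'); g=cv2.cvtColor(im,cv2.COLOR_RGB2GRAY)
h=s['tcp_pos'][2]+.0146+.034
ds=models.silhouettes('wrist','tray')
for d in ds[:1]:
  m=d['region']; print(d['conf'],m.sum(),[(r,int(np.where(m[r])[0].min()),int(np.where(m[r])[0].max())) for r in(205,215,225,235,245) if m[r].any()])
for d in models.silhouettes('wrist','gate_l'):
  c=max(cv2.findContours(d['region'].astype('uint8'),0,2)[0],key=cv2.contourArea); print(round(d['conf'],2),cv2.boundingRect(c))
print('col320 rows150-230',g[150:230,320].tolist())
print('col240',g[180:240:2,240].tolist())
a=-.062; c,sn=np.cos(a),np.sin(a); x0,y0=s['tcp_pos'][:2]
for l in((-.028,.05),(.028,.05)): print(l,np.round(proj(ci,[x0-.0012+c*l[0]-sn*l[1],y0-.0017+sn*l[0]+c*l[1],h]),1),np.round(proj(ci,[x0-.0012+c*l[0]-sn*l[1],y0-.0017+sn*l[0]+c*l[1],h-.022]),1))
for l in((-.028,.0532),(.028,.0532),(-.028,.0632),(.028,.0632)): print(l,np.round(proj(ci,[.4457+c*l[0]-sn*l[1],.1092+sn*l[0]+c*l[1],.048]),1))
```

```text
{'clock': 13.625, 'tcp_pos': [0.4465, 0.1109, 0.0116], 'tool_rot': [0.7285, 0.685, -0.0002, -0.0002], 'contact_force': [0.5217, -0.4218, -2.3785], 'torque': [-0.0062, 0.0122, 0.0143], 'grasp_force': 50.6436, 'gripper_width': 0.0554}
0.89 36722 [(205, 239, 402), (215, 230, 411), (225, 230, 411), (235, 231, 410), (245, 231, 409)]
0.72 (238, 160, 168, 38)
col320 rows150-230 [115, 142, 148, 147, 151, 149, 149, 150, 149, 144, 132, 128, 129, 127, 129, 129, 131, 136, 170, 198, 205, 207, 206, 206, 208, 202, 180, 147, 166, 198, 208, 209, 209, 207, 211, 208, 207, 206, 195, 179, 194, 190, 149, 117, 113, 113, 114, 111, 129, 146, 164, 200, 213, 214, 213, 213, 214, 214, 214, 214, 213, 214, 215, 214, 214, 216, 215, 215, 216, 215, 215, 217, 217, 215, 216, 215, 215, 216, 216, 216]
col240 [214, 214, 216, 215, 217, 204, 155, 144, 139, 140, 138, 139, 135, 122, 118, 119, 112, 183, 215, 214, 215, 216, 215, 216, 214, 215, 216, 215, 216, 215]
(-0.028, 0.05) [212.8 229.3] [199.6 243.9]
(0.028, 0.05) [212.9 412.3] [199.7 398. ]
(-0.028, 0.0532) [195.4 238.6]
(0.028, 0.0532) [195.5 405.6]
(-0.028, 0.0632) [165.1 236.6]
(0.028, 0.0632) [165.2 407.7]
```

Request:
{"method": "jog_arm", "body": {"moves": [[0.001,0,-0.006,0,0,0,0.6],[0,0,-0.006,0,0,0,0.6],[0,0,-0.004,0,0,0,0.6],[0,0,-0.004,0,0,0,0.6],[0,0,0,0,0,0,0.6]]}}

```text
clock: 14.4
tcp_pos: [0.447, 0.1108, 0.0017]
tool_rot: [0.729, 0.685, -0.0, -0.0]
contact_force: [-0.1, -0.6, -2.1]
gripper_width: 0.0554
grasp_force: 50.6
```

Request:
{"method": "jog_arm", "body": {"moves": [[0,0,-0.003,0,0,0,0.6],[0,0,-0.003,0,0,0,0.6],[0,0,-0.002,0,0,0,0.6],[0,0,-0.001,0,0,0,0.6],[0,0,0,0,0,0,0.6]]}}

```text
clock: 15.02
tcp_pos: [0.4472, 0.1108, -0.0026]
tool_rot: [0.729, 0.685, -0.0, 0.0]
contact_force: [0.6, -0.0, -1.8]
gripper_width: 0.0555
grasp_force: 50.6
```

Request:
{"method": "jog_arm", "body": {"moves": [[0,0,-0.002,0,0,0,0.6],[0,0,-0.001,0,0,0,0.6],[0,0,-0.001,0,0,0,0.6],[0,0,0,0,0,0,0.6],[0,0,0,0,0,0,0.6]]}}

```text
clock: 15.65
tcp_pos: [0.4471, 0.1108, -0.0041]
tool_rot: [0.729, 0.685, -0.0, 0.0]
contact_force: [-1.7, -0.6, 5.8]
gripper_width: 0.0556
grasp_force: 51.5
```

The tray touched down at the expected height, 5.8 N upward. I'll release, rise, and go on to look at the wedge.

Request:
{"method": "jog_arm", "body": {"moves": [[0,0,0,0,0,0,0.3],[0,0,0,0,0,0,0.15],[0,0,0.02,0,0,0,0.1],[0,0,0.06,0,0,0,0],[0,0,0.1,0,0,0,0]]}}

```text
clock: 16.27
tcp_pos: [0.4458, 0.1104, 0.0857]
tool_rot: [0.728, 0.685, -0.001, -0.001]
contact_force: [1.5, -0.8, -0.1]
gripper_width: 0.0855
grasp_force: 0.0
```

Request:
{"method": "jog_arm", "body": {"moves": [[0,-0.05,0.1,0,0,0,0],[0,-0.1,0.08,0,0,0,0],[0,-0.11,0.04,0,0,0,0],[0,0,0,0,0,0,0],[0,0,0,0,0,0,0]]}}

```text
clock: 16.9
tcp_pos: [0.447, -0.0174, 0.1947]
tool_rot: [0.729, 0.685, 0.0, -0.0]
contact_force: [-0.7, -0.5, 0.1]
gripper_width: 0.0853
grasp_force: 0.0
```

Run:
```python
from h import *
s=st(); print(np.round(s['joints'],2)); ci=camera_info('wrist'); im=save('wrist','w10')
for n,z in dict(tray=.012,stand=0,gate_l=.012,gate_r=.012,wedge=.006,wedge_grip=.062,wedge_block=0).items():
  print(n,[(round(d['conf'],2),np.round(d['point'],1).tolist(),ray(ci,d['point'],z).round(4).tolist()) for d in models.tip_of('wrist',n)])
for n in('wedge','wedge_block','tray'):
  for d in models.silhouettes('wrist',n):
    c=max(cv2.findContours(d['region'].astype('uint8'),0,2)[0],key=cv2.contourArea); print(n,round(d['conf'],2),d['region'].sum(),cv2.minAreaRect(c),cv2.approxPolyDP(c,3,True)[:,0].tolist())
print(np.round([proj(ci,[.4471+a,-.068+b,.074]) for a in(-.02,.02) for b in(-.007,.007)],1).tolist())
```

```text
{'clock': 16.9, 'tcp_pos': [0.447, -0.0174, 0.1947], 'tool_rot': [0.7286, 0.6849, 0.0003, -0.0001], 'contact_force': [-0.7452, -0.4579, 0.091], 'torque': [0.0405, -0.0103, -0.0144], 'grasp_force': 0.0, 'gripper_width': 0.0853}
[ 0.68  0.18 -0.77  1.79  0.13  1.23 -0.19]
tray [(0.9, [62.3, 314.2], [0.4478, 0.1099, 0.012]), (0.25, [137.4, 309.3], [0.4393, 0.049, 0.012])]
stand []
gate_l [(0.59, [136.8, 312.5], [0.4422, 0.0493, 0.012]), (0.24, [275.8, 326.0], [0.4464, -0.0854, 0.012])]
gate_r [(0.59, [136.8, 312.5], [0.4422, 0.0493, 0.012]), (0.24, [275.8, 326.0], [0.4464, -0.0854, 0.012])]
wedge [(0.83, [256.8, 327.1], [0.4487, -0.0674, 0.006])]
wedge_grip [(0.95, [274.2, 327.7], [0.4486, -0.0634, 0.062])]
wedge_block [(0.66, [255.6, 330.0], [0.4517, -0.0685, 0.0])]
wedge 0.6 1781 ((328.9638977050781, 272.761962890625), (36.89891052246094, 51.820987701416016), 85.76361083984375) [[353, 257], [346, 253], [307, 258], [303, 262], [307, 291], [353, 288]]
wedge_block 0.7 2776 ((327.58197021484375, 248.901611328125), (65.63841247558594, 63.82770538330078), 84.80557250976562) [[355, 215], [296, 220], [301, 284], [305, 282], [302, 264], [312, 256], [349, 253], [355, 261], [355, 277], [360, 278]]
tray 0.7 9133 ((310.0, 62.5), (125.0, 76.0), 90.0) [[273, 0], [278, 122], [346, 124], [348, 0]]
[[294.1, 303.0], [278.5, 301.7], [291.3, 351.0], [275.7, 350.3]]
```

Run:
```python
from h import *
im=cv2.imread('pics/w10.png',0)
np.set_printoptions(linewidth=250)
print(im[250:296,300:360:3])
```

```text
[[ 80  90  89 132  99  91  93  91  90  89 105  99  97  89  92  93  93  89  89  90]
 [ 81  91  89 107  91  94  88  89  90  86  91  93  89  93  89  87  94  91  90  93]
 [ 85  89  89  92  92  88  89  91  93  94  87  87  88  94  82  81  90  87  93  84]
 [ 93  88  91  93  90  95  89  87  89  90  85  90  90  83  78  85  85  83  81  90]
 [ 87  85  88  89  89  89  91  84  90  86  83  81  83  87  81  89  88  85  86  89]
 [ 90  90  85  83  85  81  85  76  92  82  83  84  89  91  88  94  95  86  83  87]
 [ 82  82  82  79  85  83  86  86  88  87  93  93  90  91  92  93  93  95  78  88]
 [ 71  69  83  87  89  89  92  88  94  90  91  94  93  95  98 101 105 107  86  91]
 [ 73  61  90  88  91  90  93  92 100  90  98 102 105 112 123 127 135 136  97  90]
 [ 75  54  87  93  93  95  95 102 139 117 122 128 138 143 148 152 159 157  99  95]
 [ 80  64  98  98 103 115 122 132 186 152 152 157 162 165 164 164 163 164 104  95]
 [ 78  94 146 129 141 145 152 159 177 167 165 166 169 169 167 166 167 163 104  93]
 [ 75 131 205 159 161 164 166 168 168 169 167 170 168 169 165 164 162 164 103  89]
 [ 77 149 221 165 166
[... 2018 characters left out ...]
66 167 166 167 165 166 164  75  34]
 [ 33  35 103 166 166 167 166 164 166 164 166 166 167 163 163 159 156 146  60  32]
 [ 39  41 102 163 165 167 166 167 166 166 162 157 154 146 134 123 111  96  45  39]
 [ 42  40  93 166 167 164 163 157 156 141 135 121 112  97  88  71  60  48  33  43]
 [ 39  42  75 156 154 143 131 124 105  94  82  70  56  48  39  35  38  34  35  39]
 [ 38  46  52 117 109  93  82  67  53  44  44  34  28  33  31  33  31  39  29  34]
 [ 37  37  37  61  54  43  40  40  28  39  32  30  31  29  34  27  33  34  36  33]
 [ 33  33  37  35  28  19  34  31  31  31  26  33  35  36  29  29  34  30  33  34]
 [ 28  30  36  26  33  34  22  27  25  28  28  30  34  34  31  34  25  38  35  32]]
```

Request:
{"method": "jog_arm", "body": {"moves": [[0.001,-0.02,-0.02,0,0,-1,0.4],[0.001,-0.02,-0.02,0,0,-1,0.4],[0.002,-0.02,-0.02,0,0,-1,0.4],[0.001,-0.02,-0.02,0,0,-1,0.4],[0.001,-0.018,-0.02,0,0,-1,0.4]]}}

```text
clock: 18.08
tcp_pos: [0.4502, -0.0674, 0.1441]
tool_rot: [0.92, 0.392, 0.0, -0.0]
contact_force: [-0.5, 0.2, -0.1]
gripper_width: 0.0516
grasp_force: 0.0
```

Request:
{"method": "jog_arm", "body": {"moves": [[0,0,-0.02,0,0,-1,0.4],[0,0,-0.02,0,0,-1,0.4],[0,0,0,0,0,-1,0.4],[0,0,0,0,0,-1,0.4],[0,0,0,0,0,-1,0.4]]}}

```text
clock: 18.7
tcp_pos: [0.4502, -0.067, 0.1244]
tool_rot: [0.999, 0.054, -0.0, -0.0]
contact_force: [0.2, 0.2, 0.4]
gripper_width: 0.0515
grasp_force: 0.0
```

Request:
{"method": "jog_arm", "body": {"moves": [[0,0,0,0,0,-0.63,0.4],[0,0,0,0,0,0,0.4],[0,0,0,0,0,0,0.4],[0,0,0,0,0,0,0.4],[0,0,0,0,0,0,0.4]]}}

```text
clock: 19.32
tcp_pos: [0.4501, -0.067, 0.1244]
tool_rot: [1.0, 0.013, -0.0, -0.0]
contact_force: [-0.7, 0.6, 0.6]
gripper_width: 0.0513
grasp_force: 0.0
```

Run:
```python
from h import *
s=st(); print(np.round(s['joints'],2)); q=s['tool_rot']; print('toolyaw',np.degrees(np.arctan2(q[1]**2-q[0]**2,2*q[0]*q[1])))
ci=camera_info('wrist'); R=np.array(ci['R']); print((-R.T@np.array(ci['t'])).round(4)); im=save('wrist','w11')
for n,z in dict(wedge=.006,wedge_grip=.062,wedge_block=0).items():
  print(n,[(round(d['conf'],2),np.round(d['point'],1).tolist(),ray(ci,d['point'],z).round(4).tolist()) for d in models.tip_of('wrist',n)])
g=cv2.cvtColor(im,cv2.COLOR_RGB2GRAY); np.set_printoptions(linewidth=250)
P=np.array([proj(ci,[.450+a,-.0663+b,.074]) for a in(-.02,.02) for b in(-.007,.007)]); print(P.round(1).tolist())
r0,c0=P.min(0).astype(int)-24; r1,c1=P.max(0).astype(int)+24
print(r0,c0); print(g[r0:r1:4,c0:c1:3])
```

```text
{'clock': 19.325, 'tcp_pos': [0.4501, -0.067, 0.1244], 'tool_rot': [0.9999, 0.0126, -0.0, -0.0], 'contact_force': [-0.6765, 0.5699, 0.6393], 'torque': [-0.0116, 0.0012, 0.0024], 'grasp_force': 0.0, 'gripper_width': 0.0513}
[ 0.55  0.23 -0.51  1.88  0.13  1.06 -1.56]
toolyaw -88.55602652852141
[ 0.5228 -0.0659  0.2826]
wedge [(0.95, [228.2, 321.7], [0.4486, -0.0681, 0.006])]
wedge_grip [(0.55, [248.4, 319.5], [0.4503, -0.0666, 0.062])]
wedge_block []
[[285.9, 329.4], [285.4, 306.8], [223.2, 331.6], [222.7, 307.7]]
198 282
[[189 190 178 113 113 114 117 117 115 107 113 115 116 114 116 114 117 107 121 116 111 112  96  64  67]
 [188 191 175 112 114 111 112 116 115 102 100 125 128 127 128 125 108 106 114 115 115 114  97  63  65]
 [187 188 178 113 111 112 116 116 114 113 128 134 130 129 129 132 126 117 118 117 113 120  99  69  70]
 [188 188 177 110 111 115 115 114 193 196 195 194 194 192 191 187 188 185 180 115 116 116 100  77  73]
 [187 189 177 112 112 112 113 115 192 198 172 151 152 149 151 151 168 191 182 114 121 120  94  77  76]
 [186 188 175 112 112 113 113 115 195 194 131 131 129 133 
[... 1611 characters left out ...]
  59  63  61  67 106 255 255 255 255 255 255 251  78  73  67  72  71  73  77  75]
 [130 134 128 129  91  58  70  63  65  67  75  82  83  86  83  83  71  65  68  69  67  70  71  69  71]
 [147 158 127 131 101  60  66  68  61  63  68  68  67  67  67  64  62  62  65  61  67  66  68  70  74]
 [214 214 137 129 110  58  70  66  63  69  66  69  64  64  65  62  65  61  65  62  68  65  67  67  65]
 [202 215 152 128 117  64  66  61  64  67  63  65  64  63  64  63  64  67  61  66  63  62  65  63  67]
 [134 215 177 129 120  68  63  61  65  68  64  65  63  68  68  60  59  60  63  61  67  62  63  62  61]
 [213 216 201 127 124  79  64  62  60  64  66  58  60  64  64  61  62  58  56  55  61  61  60  62  62]]
```

Request:
{"method": "jog_arm", "body": {"moves": [[0,0,-0.08,0,0,0,0.4],[0,0,-0.06,0,0,0,0.4],[0,0,-0.03,0,0,0,0.4],[0,0,-0.015,0,0,0,0.4],[0,0,-0.012,0,0,0,0.4]]}}

```text
clock: 20.15
tcp_pos: [0.4511, -0.0671, 0.0263]
tool_rot: [1.0, 0.012, 0.001, 0.0]
contact_force: [-0.5, -0.1, 1.3]
gripper_width: 0.0508
grasp_force: 0.0
```

Request:
{"method": "jog_arm", "body": {"moves": [[0,0,0,0,0,0,0.6],[0,0,0,0,0,0,0.8],[0,0,0,0,0,0,1],[0,0,0,0,0,0,1],[0,0,0,0,0,0,1]], "grip_force": 50}}

```text
clock: 20.78
tcp_pos: [0.4509, -0.067, 0.0267]
tool_rot: [1.0, 0.012, 0.001, 0.0]
contact_force: [-1.1, -0.4, 6.3]
gripper_width: 0.0195
grasp_force: 49.3
```

The opening of 19.5 mm means the fingers are on the cap, too low. I'll open, rise 11 mm and grip again.

Request:
{"method": "jog_arm", "body": {"moves": [[0,0,0,0,0,0,0.6],[0,0,0,0,0,0,0.6],[0,0,0.012,0,0,0,0.6],[0,0,0.01,0,0,0,0.6],[0,0,0,0,0,0,0.7]]}}

```text
clock: 21.4
tcp_pos: [0.4508, -0.0671, 0.0376]
tool_rot: [1.0, 0.012, 0.001, 0.0]
contact_force: [0.0, -0.8, -0.3]
gripper_width: 0.0258
grasp_force: 0.0
```

Request:
{"method": "jog_arm", "body": {"moves": [[0,0,0,0,0,0,0.8],[0,0,0,0,0,0,1],[0,0,0,0,0,0,1],[0,0,0,0,0,0,1],[0,0,0,0,0,0,1]], "grip_force": 60}}

```text
clock: 22.02
tcp_pos: [0.4502, -0.067, 0.0371]
tool_rot: [1.0, 0.012, -0.0, 0.0]
contact_force: [-0.5, 0.3, 3.5]
gripper_width: 0.0129
grasp_force: 59.7
```

Request:
{"method": "jog_arm", "body": {"moves": [[0,0,0.02,0,0,0,1],[0,0,0.06,0,0,0,1],[0,0,0.06,0,0,0,1],[0,0.06,0.028,0,0,0,1],[0,0.1,0,0,0,-0.2,1]]}}

```text
clock: 22.65
tcp_pos: [0.4518, 0.0119, 0.1226]
tool_rot: [1.0, -0.005, 0.002, 0.001]
contact_force: [0.7, 0.6, -1.0]
gripper_width: 0.0131
grasp_force: 59.2
```

Request:
{"method": "jog_arm", "body": {"moves": [[0,0.11,0,0,0,-0.2,1],[0,0.1,0,0,0,-0.225,1],[0,0.07,0,0,0,0,1],[0,0.04,0,0,0,0,1],[0,0.008,0,0,0,0,1]]}}

```text
clock: 23.28
tcp_pos: [0.4497, 0.1788, 0.1212]
tool_rot: [1.0, -0.029, -0.0, -0.0]
contact_force: [-0.5, -1.0, -0.9]
gripper_width: 0.0129
grasp_force: 59.2
```

Request:
{"method": "jog_arm", "body": {"moves": [[0,0,-0.015,0,0,0,1],[0,0,-0.01,0,0,0,1],[0,0,0,0,0,0,1],[0,0,0,0,0,0,1],[0,0,0,0,0,0,1]]}}

```text
clock: 23.9
tcp_pos: [0.4504, 0.1769, 0.1086]
tool_rot: [1.0, -0.031, 0.0, -0.0]
contact_force: [0.5, 0.3, 0.1]
gripper_width: 0.0127
grasp_force: 59.2
```

Run:
```python
from h import *
np.set_printoptions(linewidth=260)
s=st(); q=s['tool_rot']; print('toolyaw',np.degrees(np.arctan2(q[1]**2-q[0]**2,2*q[0]*q[1])))
ci=camera_info('wrist'); R=np.array(ci['R']); print((-R.T@np.array(ci['t'])).round(4)); im=save('wrist','w12'); g=cv2.cvtColor(im,cv2.COLOR_RGB2GRAY)
a=-.062; c,sn=np.cos(a),np.sin(a); foot=s['tcp_pos'][2]-.0311; print('foot',foot)
W=lambda x,y,z:[.4457+c*x-sn*y,.1092+sn*x+c*y,z]
for x in(-.028,0,.028): print(x,'gate in/out, plate in/out cols',[np.round(proj(ci,W(x,y,.048)),1).tolist() for y in(.0527,.0627,.0727,.0807)])
x0,y0=s['tcp_pos'][:2]
for x in(-.022,.022):
  for z in(0,.036,.068): print('wedge',x,z,[np.round(proj(ci,[x0+c*x-sn*y,y0+sn*x+c*y,foot+z]),1).tolist() for y in ((-.0025,.0025) if z==0 else (-.01,.01) if z<.05 else (-.007,.007))])
for n in('wedge','gate_l','end_plate'):
  for d in models.silhouettes('wrist',n):
    m=d['region']; k=max(cv2.findContours(m.astype('uint8'),0,2)[0],key=cv2.contourArea); print(n,round(d['conf'],2),m.sum(),cv2.boundingRect(k),cv2.approxPolyDP(k,2,True)[:,0].tolist())
print('row 150..',[ (r,g[r,200:400:2].tolist()) for r in(150,180)])
```

```text
{'clock': 23.9, 'tcp_pos': [0.4504, 0.1769, 0.1086], 'tool_rot': [0.9995, -0.0314, 0.0002, -0.0], 'contact_force': [0.5249, 0.2891, 0.0748], 'torque': [0.0285, -0.0229, -0.0169], 'grasp_force': 59.2222, 'gripper_width': 0.0127}
toolyaw -93.59701677476485
[0.5228 0.1715 0.2668]
foot 0.07754134266182763
-0.028 gate in/out, plate in/out cols [[291.2, 343.3], [291.2, 327.9], [291.2, 312.6], [291.2, 300.3]]
0 gate in/out, plate in/out cols [[250.4, 344.0], [250.5, 328.1], [250.5, 312.2], [250.5, 299.5]]
0.028 gate in/out, plate in/out cols [[206.7, 344.8], [206.8, 328.3], [206.8, 311.9], [206.8, 298.7]]
wedge -0.022 0 [[302.7, 324.3], [302.7, 315.5]]
wedge -0.022 0.036 [[337.0, 340.7], [337.1, 298.6]]
wedge -0.022 0.068 [[381.5, 337.1], [381.5, 301.4]]
wedge 0.022 0 [[228.1, 324.4], [228.1, 315.1]]
wedge 0.022 0.036 [[249.2, 342.1], [249.2, 296.7]]
wedge 0.022 0.068 [[277.3, 338.6], [277.3, 299.4]]
wedge 0.67 517 (301, 202, 14, 43) [[313, 202], [303, 202], [301, 206], [302, 244], [314, 231]]
wedge 0.66 5443 (297, 229, 50, 146) [[317, 229], [297, 250], [297, 286], [303, 289], [306, 372], [
[... 657 characters left out ...]
58, 62, 61, 58, 65, 68, 66, 61, 64, 65, 68, 63, 64, 61, 64, 65, 66, 66, 66, 68, 69, 69, 63, 70, 68, 71, 75, 64, 68, 71, 70, 67, 67, 68, 65, 67, 53, 51, 47, 50, 46, 46, 51, 45, 43, 37, 41, 43, 46, 41, 43, 45, 40, 42, 41, 43, 48, 42]), (180, [49, 53, 56, 55, 57, 56, 54, 53, 54, 60, 54, 54, 54, 54, 54, 54, 54, 55, 51, 53, 56, 61, 54, 55, 49, 58, 58, 57, 56, 56, 56, 56, 57, 51, 58, 56, 59, 59, 56, 58, 55, 60, 127, 200, 209, 208, 200, 200, 201, 199, 197, 195, 165, 159, 158, 159, 158, 153, 129, 132, 133, 134, 132, 128, 130, 127, 134, 184, 178, 131, 132, 128, 133, 133, 134, 134, 133, 133, 132, 136, 133, 134, 132, 133, 133, 129, 133, 130, 144, 148, 149, 149, 149, 150, 147, 147, 148, 149, 147, 149])]
```

The foot is centred at col 321, in the gap between the plate's inner edge (col 314) and the gate's outer edge (col 328). The yaw matches the stand, so I'll lower the wedge into the gap.

Request:
{"method": "jog_arm", "body": {"moves": [[0,0,-0.03,0,0,0,1],[0,0,-0.02,0,0,0,1],[0,0,-0.015,0,0,0,1],[0,0,-0.008,0,0,0,1],[0,0,-0.004,0,0,0,1]]}}

```text
clock: 24.72
tcp_pos: [0.4501, 0.177, 0.0697]
tool_rot: [1.0, -0.031, -0.0, 0.0]
contact_force: [-0.1, -0.1, -1.0]
gripper_width: 0.0126
grasp_force: 59.2
```

Run:
```python
from h import *
s=st(); ci=camera_info('wrist'); im=save('wrist','w13')
for n in('wedge','gate_l','end_plate'):
  for d in models.silhouettes('wrist',n):
    m=d['region']; k=max(cv2.findContours(m.astype('uint8'),0,2)[0],key=cv2.contourArea); print(n,round(d['conf'],2),m.sum(),cv2.boundingRect(k),cv2.approxPolyDP(k,2,True)[:,0].tolist())
```

```text
{'clock': 24.725, 'tcp_pos': [0.4501, 0.177, 0.0697], 'tool_rot': [0.9995, -0.0311, -0.0001, 0.0], 'contact_force': [-0.1257, -0.0791, -0.9658], 'torque': [0.0565, -0.0304, 0.0153], 'grasp_force': 59.2142, 'gripper_width': 0.0126}
wedge 0.83 5473 (297, 229, 51, 145) [[317, 229], [297, 250], [297, 286], [303, 289], [305, 307], [305, 372], [337, 373], [338, 306], [340, 290], [347, 282], [346, 250], [326, 229]]
gate_l 0.92 696 (329, 215, 22, 72) [[332, 215], [329, 234], [347, 252], [348, 286], [350, 223], [346, 215]]
gate_l 0.62 4899 (515, 207, 64, 114) [[530, 207], [527, 211], [546, 218], [549, 224], [545, 229], [526, 229], [524, 232], [515, 294], [540, 318], [558, 320], [570, 279], [578, 223], [540, 208]]
end_plate 0.78 437 (297, 215, 17, 33) [[310, 215], [299, 216], [298, 247], [301, 247], [312, 234]]
```

Request:
{"method": "jog_arm", "body": {"moves": [[0,0,-0.004,0,0,0,1],[0,-0.0007,-0.004,0,0,0,1],[0,-0.0009,-0.004,0,0,0,1],[0,-0.0009,-0.004,0,0,0,1],[0,-0.0009,-0.004,0,0,0,1]]}}

```text
clock: 25.55
tcp_pos: [0.4508, 0.1754, 0.0606]
tool_rot: [1.0, -0.031, 0.001, -0.0]
contact_force: [-1.2, -1.1, 7.0]
gripper_width: 0.0126
grasp_force: 60.2
```

Request:
{"method": "jog_arm", "body": {"moves": [[0,-0.0008,-0.004,0,0,0,1],[0,-0.0008,-0.004,0,0,0,1],[0,-0.0006,-0.003,0,0,0,1],[0,0,0,0,0,0,1],[0,0,0,0,0,0,1]], "grip_force": 80}}

```text
clock: 26.18
tcp_pos: [0.4511, 0.1742, 0.055]
tool_rot: [1.0, -0.031, 0.001, -0.0]
contact_force: [0.2, -2.4, 5.1]
gripper_width: 0.0121
grasp_force: 82.1
```

Run:
```python
from h import *
s=st(); ci=camera_info('wrist'); im=save('wrist','w14')
for n in('wedge','gate_l','end_plate'):
  for d in models.silhouettes('wrist',n):
    m=d['region']; k=max(cv2.findContours(m.astype('uint8'),0,2)[0],key=cv2.contourArea); print(n,round(d['conf'],2),m.sum(),cv2.boundingRect(k),cv2.approxPolyDP(k,2,True)[:,0].tolist())
```

```text
{'clock': 26.175, 'tcp_pos': [0.4511, 0.1742, 0.055], 'tool_rot': [0.9995, -0.0313, 0.0009, -0.0001], 'contact_force': [0.2296, -2.3509, 5.0923], 'torque': [-0.3443, -0.0974, 0.0128], 'grasp_force': 82.0908, 'gripper_width': 0.0121}
wedge 0.57 5284 (296, 229, 51, 145) [[318, 229], [298, 250], [296, 268], [298, 285], [304, 291], [303, 303], [307, 319], [305, 369], [308, 373], [335, 373], [337, 308], [340, 304], [340, 290], [346, 285], [346, 252], [325, 229]]
gate_l 0.75 4962 (528, 216, 66, 121) [[537, 216], [567, 229], [568, 236], [565, 240], [540, 240], [528, 307], [549, 325], [550, 333], [570, 336], [582, 296], [593, 234], [549, 216]]
gate_l 0.59 1104 (335, 217, 24, 81) [[345, 217], [341, 224], [335, 226], [335, 238], [346, 250], [347, 286], [353, 290], [356, 297], [358, 234], [353, 219]]
end_plate 0.67 658 (289, 224, 20, 64) [[305, 224], [292, 225], [289, 232], [290, 278], [293, 287], [296, 286], [296, 250], [308, 235], [308, 227]]
```

Request:
{"method": "jog_arm", "body": {"moves": [[0,-0.0004,-0.002,0,0,0,1],[0,-0.0004,-0.002,0,0,0,1],[0,-0.0002,-0.001,0,0,0,1],[0,0,0,0,0,0,1],[0,0,0,0,0,0,1]]}}

```text
clock: 27.0
tcp_pos: [0.4511, 0.1738, 0.0531]
tool_rot: [1.0, -0.031, 0.001, 0.0]
contact_force: [-1.4, -2.0, 8.7]
gripper_width: 0.0126
grasp_force: 82.8
```

Request:
{"method": "jog_arm", "body": {"moves": [[0,-0.0002,-0.002,0,0,0,1],[0,-0.0002,-0.002,0,0,0,1],[0,0,0,0,0,0,1],[0,0,0,0,0,0,1],[0,0,0,0,0,0,1]]}}

```text
clock: 27.62
tcp_pos: [0.4513, 0.1738, 0.0525]
tool_rot: [1.0, -0.031, 0.001, 0.0]
contact_force: [-3.5, -3.3, 18.6]
gripper_width: 0.0122
grasp_force: 84.3
```

Request:
{"method": "jog_arm", "body": {"moves": [[0,0,-0.002,0,0,0,1],[0,0,-0.002,0,0,0,1],[0,0,0,0,0,0,1],[0,0,0,0,0,0,1],[0,0,0,0,0,0,1]]}}

```text
clock: 28.25
tcp_pos: [0.4515, 0.1738, 0.052]
tool_rot: [1.0, -0.031, 0.002, 0.001]
contact_force: [-6.7, -5.1, 28.6]
gripper_width: 0.0122
grasp_force: 85.7
```

Run:
```python
from h import *
np.set_printoptions(linewidth=250)
s=st(); ci=camera_info('wrist'); im=save('wrist','w15'); g=cv2.cvtColor(im,cv2.COLOR_RGB2GRAY)
a=-.062; c,sn=np.cos(a),np.sin(a)
W=lambda x,y,z:[.4457+c*x-sn*y,.1092+sn*x+c*y,z]
for n,y,z in(('plate_in',.0727,.048),('gl_out',.0568,.048),('gl_in',.0468,.048),('tray+',.0468,.046),('tray-',-.0532,.046),('gr_in',-.0532,.048),('gr_out',-.0632,.048),('stop_in',-.0645,.048)): print(n,[np.round(proj(ci,W(x,y,z)),1).tolist() for x in(0.0255,.02)])
r,cc=proj(ci,W(.0255,.0468,.047)); r=int(r); print('near gate_l row',r); print(g[r-2:r+3:2,300:400].tolist())
r,cc=proj(ci,W(.0255,-.0532,.047)); r=int(r); print('near gate_r row',r,cc); print(g[r-2:r+3:2,int(cc)-30:int(cc)+40].tolist())
for n in('tray','gate_r','wedge'):
  for d in models.silhouettes('wrist',n):
    m=d['region']; k=max(cv2.findContours(m.astype('uint8'),0,2)[0],key=cv2.contourArea); print(n,round(d['conf'],2),m.sum(),cv2.boundingRect(k),cv2.approxPolyDP(k,2,True)[:,0].tolist())
```

```text
{'clock': 28.25, 'tcp_pos': [0.4515, 0.1738, 0.052], 'tool_rot': [0.9995, -0.0312, 0.0017, 0.0007], 'contact_force': [-6.7314, -5.1414, 28.6192], 'torque': [-1.1862, 1.5371, 0.0456], 'grasp_force': 85.7304, 'gripper_width': 0.0122}
plate_in [[239.6, 302.5], [250.9, 302.7]]
gl_out [[239.6, 336.8], [250.9, 336.7]]
gl_in [[239.6, 358.4], [250.8, 358.1]]
tray+ [[238.4, 358.0], [249.5, 357.6]]
tray- [[238.1, 571.2], [249.3, 569.0]]
gr_in [[239.3, 574.1], [250.6, 571.7]]
gr_out [[239.3, 595.6], [250.6, 593.1]]
stop_in [[239.3, 598.4], [250.6, 595.9]]
near gate_l row 238
[[129, 127, 119, 112, 97, 81, 85, 98, 108, 113, 124, 135, 146, 148, 146, 148, 148, 149, 150, 152, 151, 151, 149, 151, 150, 152, 150, 152, 151, 152, 148, 144, 135, 126, 127, 127, 138, 140, 144, 164, 190, 199, 202, 202, 202, 201, 203, 201, 199, 199, 198, 201, 200, 199, 197, 183, 141, 118, 115, 125, 160, 195, 210, 210, 210, 210, 213, 208, 212, 211, 211, 210, 212, 213, 213, 213, 214, 215, 213, 214, 216, 215, 215, 217, 217, 217, 217, 218, 217, 218, 218, 218, 217, 220, 218, 217, 218, 218, 218, 218], [130, 127, 120, 112, 98, 86, 8
[... 2137 characters left out ...]
 [386, 336], [551, 335], [551, 328], [530, 310], [542, 245], [545, 242], [569, 240], [571, 235], [568, 232], [531, 217]]
gate_r 0.64 1148 (336, 218, 25, 80) [[343, 218], [342, 224], [336, 227], [336, 240], [347, 250], [347, 286], [351, 287], [355, 297], [358, 297], [360, 237], [354, 221]]
gate_r 0.63 5078 (531, 218, 67, 123) [[539, 218], [572, 232], [573, 236], [570, 242], [543, 244], [531, 310], [551, 326], [553, 337], [572, 340], [585, 306], [592, 271], [590, 264], [597, 236], [552, 218]]
wedge 0.73 5327 (297, 229, 50, 145) [[318, 229], [297, 250], [297, 282], [303, 288], [303, 304], [306, 309], [305, 371], [336, 373], [337, 308], [340, 303], [340, 289], [346, 286], [346, 251], [325, 229]]
```

The force is steady at 28.6 N down. In the image the gate_l and gate_r gaskets meet the tray ends with no gap (about col 360 and col 573). The wedge is tight with its foot about 9–10 mm above the floor, so I'm handing in.

Run:
```python
from h import *
st(); print(arm.sign_off())
```

```text
{'clock': 28.45, 'tcp_pos': [0.4515, 0.1738, 0.0521], 'tool_rot': [0.9995, -0.0312, 0.0017, 0.0007], 'contact_force': [-6.1038, -4.7184, 29.454], 'torque': [-1.1324, 1.6292, -0.0116], 'grasp_force': 85.7301, 'gripper_width': 0.012}
the job is handed in; nothing more can be done
None
```

The job is handed in at 28.5 s: the tray is on the pegs, and the wedge is pushed down behind the gate at the end-plate end with both gates flush against the tray. The arm still grips it and presses with about 29 N. The bottles were never approached, though I took no final picture of them.

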